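# Raise the camera post to its second stop and hold it

### The job

I want to film the chopping board from higher up: take the telescoping camera post by its grip head so that the button on the head's side is squeezed in, draw the column up through its first stop to its second stop, so that both sections are fully out, and finish while still holding it up there by the head with the button squeezed. The column sinks if you let go; do not pull the suction foot off the worktop, and leave the salt shaker, the egg timer and the matchbox where they are.

Things in the scene. Friction and masses are not known exactly. Their poses are not given: they have to be found in the camera images.
- stand: Upright telescoping camera post: black suction foot 80 mm across with a short cam lever, 40 mm aluminium tube (collar 47 mm across, top 94 mm high), inside it a 32 mm and a 23 mm steel section, on top a black grip head. Origin: centre of its underside on the worktop; z up, +x the way its camera looks, +y the head's button side. Its yaw is also the head's.
- grip (a point): Centre of the black grip head, 128 mm up when pushed in, 248 mm with both sections out; axes as the stand's. Rounded block, x 60, y 34, z 44 mm; along y 40.5 mm with the button out, 35.5 mm with it in. A grey camera on its +x end spans x +25 to +76 mm, y 44, z 34 mm. The space above, the -x end and both y sides are free. It moves only straight up and down.
- button_face (a point): Middle of the outer face of the square aluminium release button, 26 x 26 mm, on the +y side of the grip head; stands 6.5 mm out of the head, at the height of grip. Pressed in along -y.
- button (a joint): Travel of the release button, 0 (out) to 0.005 m (fully in); a spring of 3.6 to 6.6 N pushes it out. While it is out, a bolt locks the pushed-in column and pulling only pulls at the foot; from 0.003 m on the column is free. Squeezing the head between two fingers across y pushes it in.
- upper_section (a joint): How far the thin upper section (with the head) is drawn out of the lower one, 0 to 0.060 m (its stop). About 2.5 to 3.5 N lifts it; it comes out first. Sinks by its weight when let go.
- lower_section (a joint): How far the thick lower section is drawn out of the foot's tube, 0 to 0.060 m (its stop). It follows once the upper section is fully out (first stop of the column, head 60 mm up); both fully out is the second stop (head 120 mm up). About 5 to 6.5 N lifts the two; it sinks when let go.
- foot (a joint): How far the suction foot is torn up from the worktop (m), 0 when it sticks. It sticks up to about 30 N of upward pull beyond the column's weight, then gives about 1 mm for each further 3 N.
- salt_shaker: Clear salt shaker with a grey cap, 44 mm across, 90 mm high, upright near the post; origin at the centre of its underside. A bystander.
- egg_timer: Kitchen egg timer, 63 mm across, 54 mm high, near the post; origin at the centre of its underside. A bystander.
- matchbox: Flat matchbox, 62 x 110 x 17 mm, lying near the post; origin at the centre of its underside. A bystander.

How it is judged:
By the outcome, as a careful person would: the job done as asked, in the order asked, and still so for the second after the job is handed in, while the arm keeps its last pose, push and grip.
It also fails if it takes over 40 s, if anything falls off the work surface, if the arm or the gripper's body presses on something with over 40 N, if the wrist force passes 120 N, or if a joint passes its speed limit or range.

### The arm

A 6-joint arm with a two-finger parallel gripper is mounted at the origin on a cart in front of the work surface, level with it; the furniture and walls round the work are solid. World frame = base frame: x ahead of the robot, y to its left, z up, the work surface at z = 0. Lengths are in m, angles in rad, forces in N, time in s.
With the tool pointing down it reaches from about 0.35 to 0.975 m from the base axis. Payload 4.9 kg.
Tool frame: the origin (TCP) lies at the very end of the fingers, on their centre line; the grasp point (between the pads) lies 19 mm behind it (ctrl.grasp_offset is the distance from the TCP to the grasp point, in m); z points along the fingers, y is the line along which they close (so a half turn about z gives the same grasp; the last joint's range is limited). The gripper opens to 85 mm and grips with 20 to 120 N. Pads are 22 mm wide; open, the fingers measure 114 mm over their backs; the gripper's body (76 mm by 85 mm) begins 54 mm behind the grasp point. The pads swing forward as they close: fully open they stand 13 mm farther back than shut.
Start: joints at [1.11, 0.053, 1.613, -0, 1.476, -0.119], TCP at [0.209, 0.589, 0.231] pointing down, gripper open.
Joint ranges: [-3.01, 3.01], [-1.01, 2.22], [0.06, 2.58], [-1.02, 4.17], [0.09, 2.62], [-3.14, 3.14]. Speed limits (rad/s): [2.57, 2.57, 3.14, 3.14, 3.14, 3.14].

### API

Orientations are given as a rotation vector (axis times angle).
In Python, from station import ctrl, optics gives the robot as it stands.
- The arm moves only by the shell command python3 -m handwheel 'ROWS' [OPENING] [FORCE]. ROWS is JSON, a list of rows, each an object of numbers: "tx", "ty", "tz": the shift along the tool's x, y, z in mm; "roll": the turn about the tool's z in rad. A call has 1 to 12 rows; each row shifts and turns the commanded pose from where the row before left it, along the tool's axes as they then stand; what a row does not reach is not made up. A row lasts 1/12 s, in which the tool goes at most 41.7 mm and 7.16 degrees, less where a joint would pass 70% of its speed; a pose out of reach is approached as far as the arm can. A call with a gripper value outside its range is refused whole. OPENING is the finger opening in mm, from 0 to 85.4, set as the call begins (- or left out, the last holds). The fingers move at their own pace and stop on an object; FORCE is the grip in N (left out, the last holds). Time passes only in rows, so rows that do not move let the fingers close. It gives the time, the measured TCP pose, the force, the opening and the grip force at its end, in the units of the state.
- ctrl.get_obs(): the state, without advancing time (a new reading comes with each control period).
- optics.get_image(name): name is "scene" or "side" or "wrist"; returns (picture, depth): 480x640x3 uint8, red, green, blue; 480x640 float32, m along the optical axis (not along the pixel's ray), 0 where there is no reading.
- optics.camera_params(name): a dict with "mtx" (3x3 intrinsics, pixels), "extrinsics" (4x4, takes a point from camera to world coordinates); the wrist camera has in their place "tool_from_camera" (4x4, takes a point from camera to tool coordinates, whose origin is the TCP and whose axes are the flange's). Camera axes: x right, y down, z forward; pixel columns grow to the right and rows downward; lengths in m; the calibration is good to about 2 mm. A picture is of the moment at which its call begins: read the wrist's pose just before it. camera_params takes no time and is no camera call.
- ctrl.finish_job(): hands the job in; it is judged then, once.
The state is a dict: "t": time; "q": joint angles; "dq": joint speeds; "effort": joint torques, N m; "tool_pos": TCP position; "tool_rot": TCP orientation; "contact_force": force on the tool from outside, world axes, zero at the start; "wrist_torque": the same for the moment, N m; "opening": finger opening in m; "grip_force": force on a finger pad.
Only numpy, scipy, OpenCV 4.12 (cv2) and the standard library are available. Lean on these libraries where they do the work, as an engineer would, in place of code of your own. Each camera call takes 0.05 s, during which the arm holds its last target. There are 200 camera calls.

## Working session

There is one attempt and no reset: what is moved stays moved. The work goes in short steps, Python scripts to look and compute and a shell command to move; the robot and the scene stay as the last step left them, time stands still between calls to the robot, and variables do not carry over. Pictures are saved under pics/ and viewed, at most 10 in all, crops included, and the job is handed in when it is done.

```bash
mkdir -p pics
cat > h.py <<'E'
import numpy as np,cv2
from station import ctrl,optics
def snap(n,f):
    im,d=optics.get_image(n); cv2.imwrite(f'pics/{f}.png',im[:,:,::-1]); np.save(f'pics/{f}.npy',d); return im,d
def px(n,f,u,v,r=1):
    p=optics.camera_params(n); d=np.load(f'pics/{f}.npy')[v-r:v+r+1,u-r:u+r+1]; z=np.median(d[d>0])
    c=np.linalg.inv(p['mtx'])@[u,v,1]*z
    return (p['extrinsics']@np.r_[c,1])[:3].round(4)
E
python3 - <<'E'
from h import *
a,_=snap('scene','s1');b,_=snap('side','d1')
o=ctrl.get_obs();print(o['t'],o['tool_pos'],o['tool_rot'],ctrl.grasp_offset)
E
```

```text
0.1 [0.20923392 0.58832916 0.2301816 ] [-5.34236125e-01 -3.09526956e+00  2.80580468e-03] 0.0187
```

View pics/s1.png

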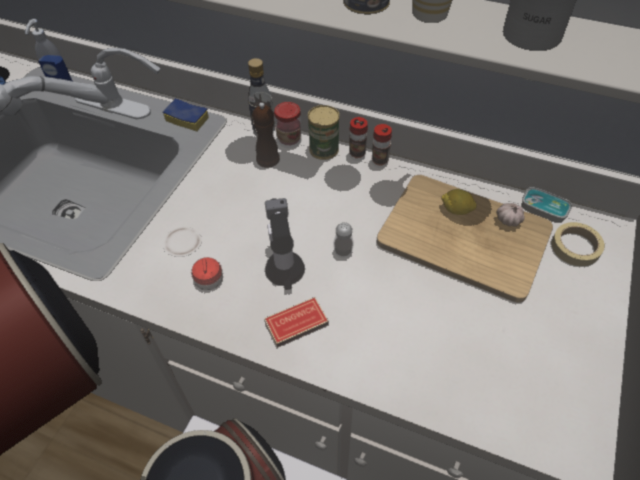

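View pics/d1.png

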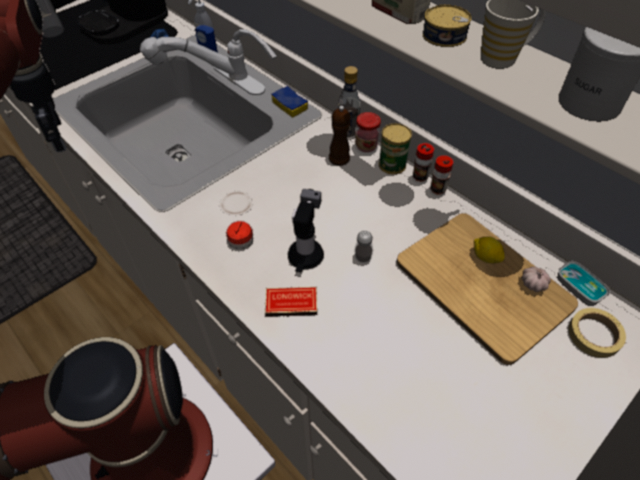

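The post is at scene (284,262) with its head near (280,220), and at side (306,245) with its head near (307,208). The timer is on its left, the shaker on its right and the matchbox in front. Next I'll enlarge the head.

Run:
```python
from h import *
a=cv2.imread('pics/s1.png')[185:295,235:345];b=cv2.imread('pics/d1.png')[175:285,255:365]
cv2.imwrite('pics/c1.png',np.hstack([cv2.resize(x,(400,400),interpolation=cv2.INTER_CUBIC) for x in(a,b)]))
for n,f in(('scene','s1'),('side','d1')):
    p=optics.camera_params(n);d=np.load(f'pics/{f}.npy');v,u=np.mgrid[:480,:640]
    c=np.linalg.inv(p['mtx'])@np.stack([u.ravel(),v.ravel(),np.ones(u.size)])*d.ravel()
    W=(p['extrinsics'][:3,:3]@c).T+p['extrinsics'][:3,3]; W=W.reshape(480,640,3); np.save(f'pics/{f}_w.npy',W)
    print(n,p['extrinsics'][:3,3])
    r=(slice(185,295),slice(235,345)) if n=='scene' else (slice(175,285),slice(255,365))
    P=W[r].reshape(-1,3);P=P[d[r].ravel()>0]
    for lo,hi in((.1,.112),(.112,.125),(.125,.14),(.14,.147),(.147,.16),(.06,.09),(.006,.02)):
        q=P[(P[:,2]>lo)&(P[:,2]<hi)]
        if len(q)>5: print(lo,hi,len(q),q.min(0).round(3),q.max(0).round(3),cv2.minAreaRect((q[:,:2]*1000).astype(np.float32)))
```

```text
scene [-0.09692103 -0.20478762  0.96576965]
0.1 0.112 28 [0.466 0.111 0.1  ] [0.527 0.176 0.112] ((503.71240234375, 140.72499084472656), (75.0323715209961, 40.27955627441406), 28.82048225402832)
0.112 0.125 89 [0.464 0.109 0.112] [0.549 0.181 0.125] ((502.82684326171875, 141.989013671875), (82.21188354492188, 43.9217529296875), 31.023265838623047)
0.125 0.14 210 [0.463 0.108 0.125] [0.556 0.185 0.14 ] ((512.8687744140625, 149.08905029296875), (107.88548278808594, 42.88318634033203), 30.454748153686523)
0.14 0.147 315 [0.464 0.109 0.14 ] [0.565 0.189 0.147] ((512.6155395507812, 149.37017822265625), (107.43549346923828, 43.48371124267578), 28.65757942199707)
0.147 0.16 406 [0.462 0.108 0.147] [0.556 0.182 0.154] ((509.2637634277344, 146.8480224609375), (97.3316650390625, 39.16883850097656), 29.794050216674805)
0.06 0.09 297 [0.471 0.03  0.06 ] [0.593 0.157 0.09 ] ((528.6077880859375, 89.2116928100586), (30.777544021606445, 159.73733520507812), 43.938995361328125)
0.006 0.02 506 [0.442 0.029 0.006] [0.739 0.318 0.02 ] ((584.3675537109375, 161.59326171875), (314.3104248046875, 214.154617
[... 467 characters left out ...]
0205688476562), (110.58090209960938, 42.767173767089844), 28.219894409179688)
0.14 0.147 269 [0.462 0.111 0.14 ] [0.563 0.193 0.147] ((512.9415893554688, 151.8104705810547), (107.090087890625, 43.26305389404297), 31.90349006652832)
0.147 0.16 302 [0.464 0.112 0.147] [0.553 0.18  0.153] ((509.2210693359375, 149.06224060058594), (93.94474029541016, 31.566448211669922), 33.36703109741211)
0.06 0.09 255 [0.472 0.029 0.06 ] [0.588 0.154 0.09 ] ((526.173828125, 92.71495056152344), (27.058910369873047, 152.62725830078125), 44.598724365234375)
0.006 0.02 436 [0.44  0.026 0.006] [0.659 0.285 0.02 ] ((542.5089721679688, 137.69461059570312), (208.73851013183594, 224.57228088378906), 27.113697052001953)
```

View pics/c1.png

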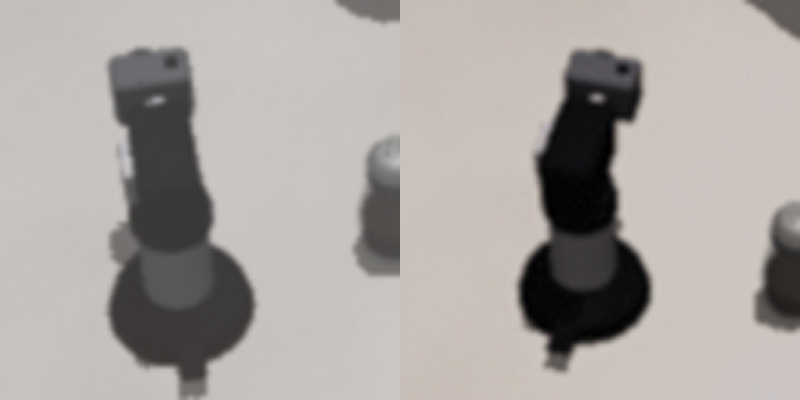

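```bash
python3 -m handwheel '[{"roll":-0.124,"tz":-5},{"roll":-0.124,"tz":-5},{"roll":-0.124,"tz":-5},{"roll":-0.124,"tz":-5},{"roll":-0.124,"tz":-5},{"roll":-0.124,"tz":-5},{"roll":-0.124,"tz":-5},{}]' 85
cat >> h.py <<'E'
from scipy.spatial.transform import Rotation as R
def togo(p):
    o=ctrl.get_obs();M=R.from_rotvec(o['tool_rot']).as_matrix()
    print('pos',o['tool_pos'].round(4),'x',M[:,0].round(3),'y',M[:,1].round(3),'yaw_y',np.degrees(np.arctan2(M[1,1],M[0,1])).round(2),'tool mm',(M.T@(np.array(p)-o['tool_pos'])*1000).round(1),'F',np.round(o['contact_force'],1))
E
python3 - <<'E'
from h import *
togo([.493,.139,.28])
print(optics.camera_params('wrist')['tool_from_camera'].round(3))
for f in('s1','d1'):
    W=np.load(f'pics/{f}_w.npy');P=W.reshape(-1,3)
    P=P[(abs(P[:,0]-.493)<.06)&(abs(P[:,1]-.139)<.06)]
    for lo,hi in((.03,.09),):
        q=P[(P[:,2]>lo)&(P[:,2]<hi)]
        from scipy.optimize import least_squares
        s=least_squares(lambda c:np.hypot(*(q[:,:2]-c).T)-.020,[.493,.139],loss='soft_l1',f_scale=.002);print(len(q),s.x)
E
```

```text
pos [0.2092 0.5883 0.2302] x [-0.942  0.335  0.   ] y [ 0.335  0.942 -0.002] yaw_y 70.41 tool mm [-418.  -328.3  -49.3] F [-1.8  0.1  0.2]
[[-0.001 -0.952 -0.306  0.078]
 [ 1.    -0.001  0.    -0.   ]
 [-0.    -0.306  0.952 -0.143]
 [ 0.     0.     0.     1.   ]]
325 [0.49595236 0.13658548]
285 [0.4947215  0.13993054]$[0]: bad value
```

```bash
python3 -m handwheel '[{"tx":0,"ty":0,"tz":-5,"roll":-0.124},{"tx":0,"ty":0,"tz":-5,"roll":-0.124},{"tx":0,"ty":0,"tz":-5,"roll":-0.124},{"tx":0,"ty":0,"tz":-5,"roll":-0.124},{"tx":0,"ty":0,"tz":-5,"roll":-0.124},{"tx":0,"ty":0,"tz":-5,"roll":-0.124},{"tx":0,"ty":0,"tz":-5,"roll":-0.124},{"tx":0,"ty":0,"tz":0,"roll":0}]' 85
python3 - <<'E'
from h import *
togo([.493,.139,.28])
E
```

```text
t: 0.77
tool_pos: [0.2096, 0.5891, 0.267]
tool_rot: [-0.82, 3.032, 0.001]
contact_force: [1.3, 0.2, -0.1]
opening: 0.085
grip_force: 0.0
pos [0.2096 0.5891 0.267 ] x [-0.864 -0.504 -0.001] y [-0.504  0.864  0.001] yaw_y 120.26 tool mm [ -18.  -531.6  -13.3] F [ 1.3  0.2 -0.1]
```

```bash
python3 -m handwheel '[{"tx":-2,"ty":-35,"tz":-1,"roll":0},{"tx":-2,"ty":-35,"tz":-1,"roll":0},{"tx":-2,"ty":-35,"tz":-1,"roll":0},{"tx":-2,"ty":-35,"tz":-1,"roll":0},{"tx":-2,"ty":-35,"tz":-1,"roll":0},{"tx":-2,"ty":-35,"tz":-1,"roll":0},{"tx":-1,"ty":-35,"tz":-1,"roll":0},{"tx":-1,"ty":-35,"tz":-1,"roll":0},{"tx":-1,"ty":-35,"tz":-1,"roll":0},{"tx":-1,"ty":-35,"tz":-1,"roll":0},{"tx":-1,"ty":-35,"tz":-1,"roll":0},{"tx":-1,"ty":-35,"tz":-1,"roll":0}]' 85
python3 -m handwheel '[{"tx":0,"ty":-35,"tz":0,"roll":0},{"tx":0,"ty":-35,"tz":0,"roll":0},{"tx":0,"ty":-30,"tz":0,"roll":0},{"tx":0,"ty":-11,"tz":0,"roll":0},{"tx":0,"ty":0,"tz":0,"roll":0},{"tx":0,"ty":0,"tz":0,"roll":0},{"tx":0,"ty":0,"tz":0,"roll":0}]' 85
python3 - <<'E'
from h import *
togo([.493,.139,.28])
o=ctrl.get_obs();im,d=snap('wrist','w1')
p=optics.camera_params('wrist');v,u=np.mgrid[:480,:640]
T=np.eye(4);T[:3,:3]=R.from_rotvec(o['tool_rot']).as_matrix();T[:3,3]=o['tool_pos'];T=T@p['tool_from_camera']
c=np.linalg.inv(p['mtx'])@np.stack([u.ravel(),v.ravel(),np.ones(u.size)])*d.ravel()
W=((T[:3,:3]@c).T+T[:3,3]).reshape(480,640,3);np.save('pics/w1_w.npy',W)
P=W[d>0]
P=P[(abs(P[:,0]-.5)<.1)&(abs(P[:,1]-.14)<.1)]
for lo,hi in((.11,.12),(.12,.13),(.13,.14),(.14,.147),(.147,.152)):
    q=P[(P[:,2]>lo)&(P[:,2]<hi)]
    if len(q)>5: print(lo,hi,len(q),cv2.minAreaRect((q[:,:2]*1000).astype(np.float32)))
E
```

```text
t: 1.77
tool_pos: [0.4363, 0.233, 0.2778]
tool_rot: [0.812, -3.034, 0.0]
contact_force: [0.9, 0.4, 0.4]
opening: 0.0848
grip_force: 0.0
t: 2.35
tool_pos: [0.4911, 0.1397, 0.278]
tool_rot: [0.817, -3.033, -0.001]
contact_force: [-0.1, 0.2, 0.2]
opening: 0.0851
grip_force: 0.0
pos [0.4911 0.1397 0.278 ] x [-0.865 -0.502  0.   ] y [-0.502  0.865  0.001] yaw_y 120.16 tool mm [-1.3 -1.6 -2. ] F [-0.1  0.2  0.2]
0.11 0.12 176 ((503.1421813964844, 143.86216735839844), (79.62779998779297, 43.20948028564453), 31.28856086730957)
0.12 0.13 342 ((502.95501708984375, 144.3046875), (79.88867950439453, 43.748226165771484), 30.981184005737305)
0.13 0.14 693 ((514.1613159179688, 151.20843505859375), (106.0206069946289, 43.62969207763672), 30.741548538208008)
0.14 0.147 2544 ((513.9202880859375, 150.97433471679688), (105.44025421142578, 44.0306282043457), 31.137107849121094)
0.147 0.152 3809 ((510.69091796875, 148.88397216796875), (95.64900207519531, 34.28736114501953), 32.37849426269531)
```

View pics/w1.png

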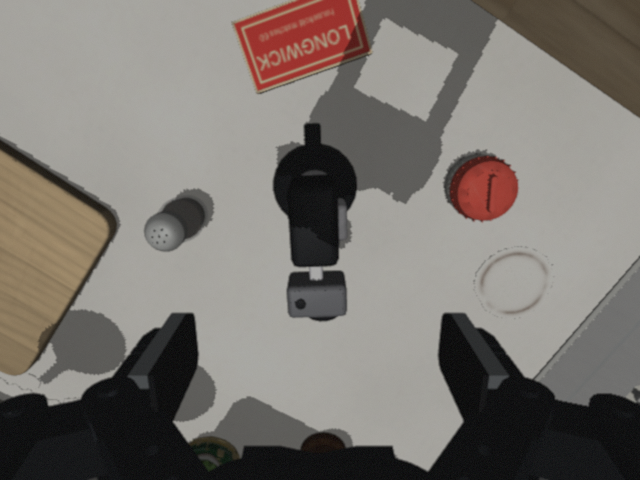

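The post is centred in the wrist view: head at (316,220), button on the right at (342,222), which is tool +y, and camera at (317,297). The fingers line up with it apart from small offsets, so I'll go down.

```bash
python3 -m handwheel '[{"tx":-2.5,"ty":-1.2,"tz":5,"roll":-0.015},{"tx":0,"ty":0,"tz":18,"roll":0},{"tx":0,"ty":0,"tz":20,"roll":0},{"tx":0,"ty":0,"tz":20,"roll":0},{"tx":0,"ty":0,"tz":20,"roll":0},{"tx":0,"ty":0,"tz":20,"roll":0},{"tx":0,"ty":0,"tz":20,"roll":0},{"tx":0,"ty":0,"tz":20,"roll":0},{"tx":0,"ty":0,"tz":17,"roll":0},{"tx":0,"ty":0,"tz":10,"roll":0},{"tx":0,"ty":0,"tz":0,"roll":0},{"tx":0,"ty":0,"tz":0,"roll":0}]' 85
python3 - <<'E'
from h import *
togo([.4939,.1399,.108])
snap('wrist','w2')
E
```

```text
t: 3.4
tool_pos: [0.4942, 0.1394, 0.1081]
tool_rot: [0.841, -3.026, -0.0]
contact_force: [1.1, 0.1, 0.4]
opening: 0.0848
grip_force: 0.0
pos [0.4942 0.1394 0.1081] x [-0.857 -0.516  0.001] y [-0.516  0.857  0.   ] yaw_y 121.07 tool mm [-0.   0.6  0.1] F [1.1 0.1 0.4]
```

View pics/w2.png

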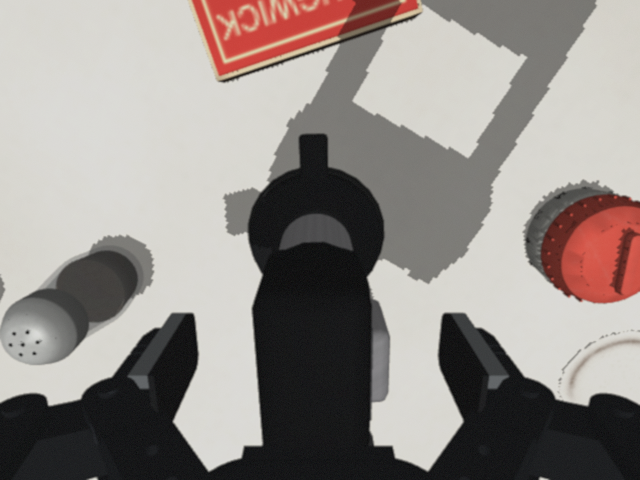

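Both fingers straddle the head at button height. The head's midline is about 1–2 mm to tool -y, so I'll shift slightly and close.

```bash
python3 -m handwheel '[{"tx":0,"ty":-1,"tz":0,"roll":0},{"tx":0,"ty":0,"tz":0,"roll":0},{"tx":0,"ty":0,"tz":0,"roll":0},{"tx":0,"ty":0,"tz":0,"roll":0},{"tx":0,"ty":0,"tz":0,"roll":0},{"tx":0,"ty":0,"tz":0,"roll":0},{"tx":0,"ty":0,"tz":0,"roll":0},{"tx":0,"ty":0,"tz":0,"roll":0},{"tx":0,"ty":0,"tz":0,"roll":0},{"tx":0,"ty":0,"tz":0,"roll":0}]' 20 40
python3 - <<'E'
from h import *
togo([.4939,.1399,.108])
E
```

```text
t: 4.28
tool_pos: [0.4954, 0.1387, 0.1097]
tool_rot: [-0.841, 3.026, 0.002]
contact_force: [-1.7, 2.3, 6.1]
opening: 0.0339
grip_force: 40.3
pos [0.4954 0.1387 0.1097] x [-0.857 -0.516 -0.002] y [-0.516  0.857  0.001] yaw_y 121.07 tool mm [0.7 1.8 1.7] F [-1.7  2.3  6.1]
```

```bash
python3 -m handwheel '[{"tx":0,"ty":0,"tz":-2,"roll":0},{"tx":0,"ty":0,"tz":-2,"roll":0},{"tx":0,"ty":0,"tz":-2,"roll":0},{"tx":0,"ty":0,"tz":-2,"roll":0},{"tx":0,"ty":0,"tz":0,"roll":0},{"tx":0,"ty":0,"tz":0,"roll":0}]'
python3 - <<'E'
from h import *
togo([.4939,.1399,.108])
snap('side','d2');snap('scene','s2')
a=cv2.imread('pics/s2.png')[165:295,225:355];b=cv2.imread('pics/d2.png')[155:285,245:375]
cv2.imwrite('pics/c2.png',np.hstack([cv2.resize(x,(400,400),interpolation=cv2.INTER_CUBIC) for x in(a,b)]))
E
```

```text
t: 4.78
tool_pos: [0.4952, 0.1385, 0.1165]
tool_rot: [-0.84, 3.027, 0.002]
contact_force: [2.6, 4.6, -2.2]
opening: 0.034
grip_force: 40.5
pos [0.4952 0.1385 0.1165] x [-0.857 -0.515 -0.001] y [-0.515  0.857  0.001] yaw_y 121.02 tool mm [0.4 1.8 8.5] F [ 2.6  4.6 -2.2]
```

View pics/c2.png

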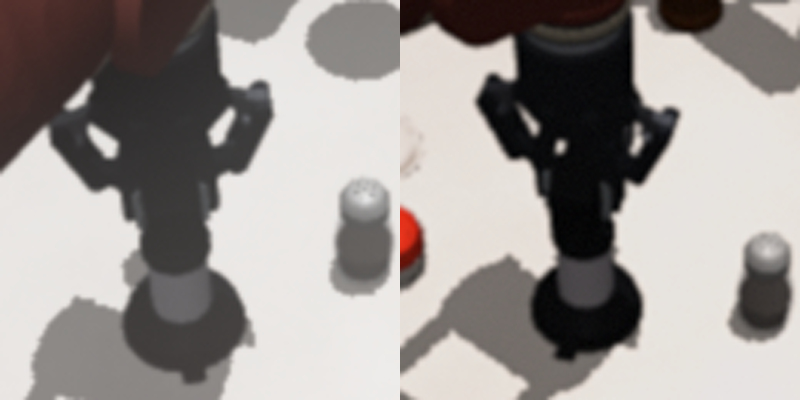

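The gripper holds the head squarely on both sides, and the pull is only about 2 N after 7 mm. The column is unlocked, so I'll draw it up.

```bash
python3 -m handwheel '[{"tx":0,"ty":0,"tz":-3,"roll":0},{"tx":0,"ty":0,"tz":-4,"roll":0},{"tx":0,"ty":0,"tz":-4,"roll":0},{"tx":0,"ty":0,"tz":-4,"roll":0},{"tx":0,"ty":0,"tz":-4,"roll":0},{"tx":0,"ty":0,"tz":-4,"roll":0},{"tx":0,"ty":0,"tz":-4,"roll":0},{"tx":0,"ty":0,"tz":-4,"roll":0},{"tx":0,"ty":0,"tz":-4,"roll":0},{"tx":0,"ty":0,"tz":-4,"roll":0},{"tx":0,"ty":0,"tz":-3,"roll":0},{"tx":0,"ty":0,"tz":0,"roll":0}]'
python3 -m handwheel '[{"tx":0,"ty":0,"tz":-2,"roll":0},{"tx":0,"ty":0,"tz":-2,"roll":0},{"tx":0,"ty":0,"tz":-3,"roll":0},{"tx":0,"ty":0,"tz":-3,"roll":0},{"tx":0,"ty":0,"tz":-3,"roll":0},{"tx":0,"ty":0,"tz":-3,"roll":0},{"tx":0,"ty":0,"tz":-3,"roll":0},{"tx":0,"ty":0,"tz":-2,"roll":0},{"tx":0,"ty":0,"tz":0,"roll":0}]'
```

```text
t: 5.88
tool_pos: [0.4951, 0.1385, 0.1588]
tool_rot: [-0.84, 3.027, 0.002]
contact_force: [1.9, 4.9, -2.0]
opening: 0.0336
grip_force: 40.5
t: 6.63
tool_pos: [0.495, 0.1384, 0.1789]
tool_rot: [-0.84, 3.027, 0.002]
contact_force: [3.0, 4.4, -3.2]
opening: 0.0339
grip_force: 40.7
```

```bash
python3 -m handwheel '[{"tx":0,"ty":0,"tz":-3,"roll":0},{"tx":0,"ty":0,"tz":-4,"roll":0},{"tx":0,"ty":0,"tz":-4,"roll":0},{"tx":0,"ty":0,"tz":-4,"roll":0},{"tx":0,"ty":0,"tz":-4,"roll":0},{"tx":0,"ty":0,"tz":-4,"roll":0},{"tx":0,"ty":0,"tz":-4,"roll":0},{"tx":0,"ty":0,"tz":-4,"roll":0},{"tx":0,"ty":0,"tz":-4,"roll":0},{"tx":0,"ty":0,"tz":-3,"roll":0},{"tx":0,"ty":0,"tz":-2,"roll":0},{"tx":0,"ty":0,"tz":0,"roll":0}]'
python3 -m handwheel '[{"tx":0,"ty":0,"tz":-1,"roll":0},{"tx":0,"ty":0,"tz":-1,"roll":0},{"tx":0,"ty":0,"tz":-1,"roll":0},{"tx":0,"ty":0,"tz":-1,"roll":0},{"tx":0,"ty":0,"tz":0,"roll":0},{"tx":0,"ty":0,"tz":0,"roll":0}]'
```

```text
t: 7.63
tool_pos: [0.4949, 0.1384, 0.2187]
tool_rot: [0.84, -3.027, -0.002]
contact_force: [2.8, 4.8, -3.1]
opening: 0.0339
grip_force: 40.8
t: 8.13
tool_pos: [0.4949, 0.1384, 0.2223]
tool_rot: [0.84, -3.027, -0.002]
contact_force: [3.0, 4.8, -5.0]
opening: 0.0333
grip_force: 40.6
```

```bash
python3 -m handwheel '[{"tx":0,"ty":0,"tz":-1,"roll":0},{"tx":0,"ty":0,"tz":-1,"roll":0},{"tx":0,"ty":0,"tz":-1,"roll":0},{"tx":0,"ty":0,"tz":-1,"roll":0},{"tx":0,"ty":0,"tz":-1,"roll":0},{"tx":0,"ty":0,"tz":0,"roll":0},{"tx":0,"ty":0,"tz":0,"roll":0}]'
for i in 1; do python3 -m handwheel '[{"tx":0,"ty":0,"tz":-1,"roll":0},{"tx":0,"ty":0,"tz":0,"roll":0},{"tx":0,"ty":0,"tz":0,"roll":0},{"tx":0,"ty":0,"tz":0,"roll":0}]'; done
```

```text
t: 8.72
tool_pos: [0.4948, 0.1384, 0.2272]
tool_rot: [0.84, -3.027, -0.002]
contact_force: [2.6, 4.3, -5.1]
opening: 0.0339
grip_force: 40.7
t: 9.05
tool_pos: [0.4948, 0.1384, 0.2282]
tool_rot: [0.84, -3.027, -0.002]
contact_force: [3.0, 4.5, -4.4]
opening: 0.0336
grip_force: 40.7
```

```bash
python3 -m handwheel '[{"tx":0,"ty":0,"tz":-1,"roll":0},{"tx":0,"ty":0,"tz":0,"roll":0},{"tx":0,"ty":0,"tz":0,"roll":0},{"tx":0,"ty":0,"tz":0,"roll":0}]'
python3 -m handwheel '[{"tx":0,"ty":0,"tz":-1,"roll":0},{"tx":0,"ty":0,"tz":0,"roll":0},{"tx":0,"ty":0,"tz":0,"roll":0},{"tx":0,"ty":0,"tz":0,"roll":0}]'
```

```text
t: 9.38
tool_pos: [0.4948, 0.1384, 0.2292]
tool_rot: [0.84, -3.027, -0.002]
contact_force: [3.3, 4.5, -5.2]
opening: 0.0335
grip_force: 40.7
t: 9.72
tool_pos: [0.4948, 0.1383, 0.2298]
tool_rot: [0.84, -3.027, -0.002]
contact_force: [2.5, 3.8, -5.8]
opening: 0.0338
grip_force: 41.7
```

```bash
python3 -m handwheel '[{"tx":0,"ty":0,"tz":-0.5,"roll":0},{"tx":0,"ty":0,"tz":0,"roll":0},{"tx":0,"ty":0,"tz":0,"roll":0},{"tx":0,"ty":0,"tz":0,"roll":0}]'
python3 -m handwheel '[{"tx":0,"ty":0,"tz":-0.5,"roll":0},{"tx":0,"ty":0,"tz":0,"roll":0},{"tx":0,"ty":0,"tz":0,"roll":0},{"tx":0,"ty":0,"tz":0,"roll":0}]'
```

```text
t: 10.05
tool_pos: [0.4947, 0.1383, 0.2298]
tool_rot: [0.84, -3.026, -0.002]
contact_force: [4.5, 5.1, -7.3]
opening: 0.034
grip_force: 41.5
t: 10.38
tool_pos: [0.4946, 0.1383, 0.2298]
tool_rot: [0.84, -3.026, -0.002]
contact_force: [5.3, 4.6, -9.1]
opening: 0.0337
grip_force: 41.3
```

The TCP stays at 0.2298 (120.1 mm of lift) while the force rises, so this is the second stop. I'll check that it holds and look once.

```bash
python3 -m handwheel '[{"tx":0,"ty":0,"tz":-0.5,"roll":0},{"tx":0,"ty":0,"tz":0,"roll":0},{"tx":0,"ty":0,"tz":0,"roll":0},{"tx":0,"ty":0,"tz":0,"roll":0},{"tx":0,"ty":0,"tz":0,"roll":0},{"tx":0,"ty":0,"tz":0,"roll":0},{"tx":0,"ty":0,"tz":0,"roll":0},{"tx":0,"ty":0,"tz":0,"roll":0},{"tx":0,"ty":0,"tz":0,"roll":0},{"tx":0,"ty":0,"tz":0,"roll":0},{"tx":0,"ty":0,"tz":0,"roll":0}]'
python3 - <<'E'
from h import *
snap('side','d3');snap('scene','s3')
a=cv2.imread('pics/s3.png')[145:295,205:355];b=cv2.imread('pics/d3.png')[135:285,225:375]
cv2.imwrite('pics/c3.png',np.hstack([cv2.resize(x,(400,400),interpolation=cv2.INTER_CUBIC) for x in(a,b)]))
E
```

```text
t: 11.3
tool_pos: [0.4945, 0.1383, 0.2299]
tool_rot: [0.84, -3.026, -0.002]
contact_force: [5.3, 5.4, -10.6]
opening: 0.0337
grip_force: 41.2
```

View pics/c3.png

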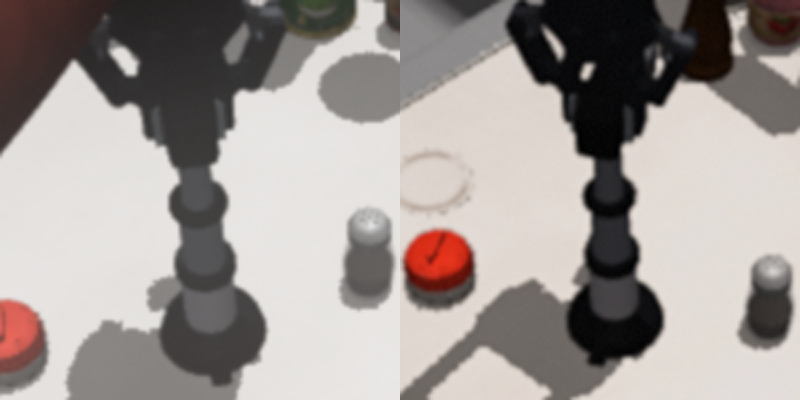

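Both sections are fully out: tube, collar, thick section, collar, thin section and head are visible in each view. The foot is on the worktop and the bystanders haven't moved.

```bash
python3 -c "
from station import ctrl
print(ctrl.finish_job())"
```

```text
the job is handed in; nothing more can be done
None
```

I drew the camera post up to its second stop (120 mm of lift, both sections out) and handed the job in with the arm still gripping the head, button squeezed. The foot was still on the worktop, and the salt shaker, egg timer and matchbox were never touched.

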